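# Unstack the nested mixing pots onto their saucers by size

## Task

The small yellow mixing pot is nested in the large blue one. Pull the two apart and stand each pot upright, set down gently and released, inside the raised lip of the wooden saucer of its own size: the small yellow pot on the small saucer, the large blue pot on the large saucer.

Things in the scene. Friction and masses are not known exactly. Their poses are not given: they have to be found in the camera images.
- pot_small: Small yellow round open pot, 62 mm high, about 0.11 kg. Top 36 mm: collar of 55 mm outer diameter, wall 6.5 mm (grip here); below it a body tapering from 45 mm to the 38 mm foot. Origin: centre of the underside, z up. Starts nested in the blue pot with 2 mm play: collar on the blue rim, all 36 mm above it, origin 44 mm above the blue pot's; comes out straight up after 26 mm.
- pot_large: Large blue round open pot, 70 mm high, about 0.22 kg. Top 36 mm: collar of 66 mm outer diameter, wall 8.5 mm (grip here); below it a body tapering from 58 mm to the 50 mm foot. Origin: centre of the underside, z up. Starts standing on the table with the yellow pot in it.
- saucer_small: The smaller of two round wooden saucers, 76 mm outer diameter, fixed to the table. Flat floor 62 mm wide and 5 mm above the table, with a lip round it that rises to 10 mm. Origin: centre of the underside at table height, z up.
- saucer_large: The larger of two round wooden saucers, 90 mm outer diameter, fixed to the table. Flat floor 76 mm wide and 5 mm above the table, with a lip round it that rises to 10 mm. Origin: centre of the underside at table height, z up.

How it is judged:
At the end, for the whole second after the job is handed in: Each pot stands upright (within 7 degrees), at rest and let go, on the floor of the saucer of its own size, its foot inside the lip: the small yellow pot within 15 mm of the small saucer's centre, the large blue pot within 16 mm of the large saucer's centre (horizontal distance between pot_small and saucer_small below 0.015 m and z of pot_small in the frame of saucer_small between 0.002 and 0.008 m and angle between each of pot_small, pot_large's own z axis and vertical below 0.12 rad and linear speed of each of pot_small, pot_large below 0.02 m/s and horizontal distance between pot_large and saucer_large below 0.016 m and z of pot_large in the frame of saucer_large between 0.002 and 0.008 m); the robot touches nothing.
It fails at once if the small pot is dropped from more than about 4 cm or thrown (linear speed of pot_small above 0.9 m/s and contact force between pot_small and anything else below 0.01 N).
It fails at once if the large pot is dropped from more than about 4 cm or thrown (linear speed of pot_large above 0.9 m/s and contact force between pot_large and anything else below 0.01 N).
It also fails if it takes over 64 s, if anything falls off the work surface, if the arm or the gripper's body presses on something with over 40 N, if the wrist force passes 120 N, or if a joint passes its speed limit or range.

## Robot

A 6-joint arm with a two-finger parallel gripper is mounted at the origin on a cart in front of the work surface, level with it; the furniture and walls round the work are solid. World frame = base frame: x ahead of the robot, y to its left, z up, the work surface at z = 0. Lengths are in m, angles in rad, forces in N, time in s.
With the tool pointing down it reaches from about 0.375 to 0.975 m from the base axis. Payload 3.8 kg.
Tool frame: the origin (TCP) lies at the very end of the fingers, on their centre line; the grasp point (between the pads) lies 19 mm behind it; z points along the fingers, y is the line along which they close (so a half turn about z gives the same grasp; the last joint's range is limited). The gripper opens to 85 mm and grips with 20 to 120 N. Pads are 22 mm wide; open, the fingers measure 114 mm over their backs; the gripper's body (76 mm by 85 mm) begins 54 mm behind the grasp point. The pads swing forward as they close: fully open they stand 13 mm farther back than shut.
Start: joints at [-1.191, 0.264, 1.604, -0, 1.274, -0.037], TCP at [0.273, -0.617, 0.231] pointing down, gripper open.
Joint ranges: [-2.63, 2.63], [-0.94, 2.18], [0.31, 2.57], [-1.31, 4.45], [0, 2.66], [-2.55, 2.55]. Speed limits (rad/s): [2.57, 2.57, 3.14, 3.14, 3.14, 3.14].

## Interface

Orientations are given as a rotation vector (axis times angle).
In Python, from workcell import monitor, viewer, job gives the robot as it stands. The module is installed in compiled form; this text tells all that it offers.
- The arm moves only by the tool step_arm, never from a script. Its argument "series" is one flat list of numbers, 4 for each row, row after row: the shift along the tool's x, y, z in m, then the turn about the tool's z in rad. A call has 1 to 8 rows; each row is the pose to reach, as a shift and turn from the pose commanded when the call began, along the tool's axes at that moment; what a row does not reach only later rows make up. A row lasts 1/8 s, in which the tool goes at most 62.5 mm and 10.7 degrees, less where a joint would pass 70% of its speed; a pose out of reach is approached as far as the arm can. A call with a gripper value outside its range is refused whole. "gripper" is the opening, from 0 (shut) to 1 (fully open), set as the call begins (left out, the last holds). The fingers move at their own pace and stop on an object; "newtons" is the grip in N (left out, the last holds). Time passes only in rows, so rows that repeat a pose let the fingers close. It gives the time, the measured TCP pose, the force, the opening and the grip force at its end, in the units of the state.
- monitor.read_state(): the state, without advancing time (a new reading comes with each control period).
- viewer.read_camera(name): name is "side" or "top" or "wrist"; returns a dict with "image" (400x640x3 uint8, red, green, blue), "intrinsics" (3x3 intrinsics, pixels), "T" (4x4, takes a point from camera to world coordinates); the wrist camera has in their place "hand_eye" (4x4, takes a point from camera to tool coordinates, whose origin is the TCP and whose axes are the flange's). Camera axes: x right, y up, looking along -z (the intrinsics and any distortion apply to the point x, -y, -z); pixel columns grow to the right and rows downward; lengths in m; the calibration is good to about 2 mm. A picture is of the moment at which its call begins: read the wrist's pose just before it. There is no depth.
- job.finish_job(): hands the job in; it is judged then, once.
Trained networks look in a picture, given as the dict that the camera call returned (one of the last four; its "shot" number tells which), for a name from the list of things; names that differ only in an ending like _2 or _b are one class to them, and where a whole thing is asked for, a point or a joint stands for the part that bears it (a point fixed in the world has none). Each returns a list of dicts, best first, with "score" (0 to 1); they miss things now and then, are a little off and sometimes report something else, mostly with a low value. They report only what shows in the picture. A call takes as long as a camera call.
- viewer.boxes_of(picture, label): "extent" ([centre column, centre row, width, height] in pixels, round what is visible of it).
- viewer.spot_point(picture, label): "point" ([column, row] in pixels: a listed point, or the origin of a listed thing).
The state is a dict: "time": time; "q": joint angles; "joint_vel": joint speeds; "joint_torque": joint torques, N m; "tool_pos": TCP position; "tcp_rot": TCP orientation; "wrist_force": force on the tool from outside, world axes, zero at the start; "torque": the same for the moment, N m; "width": opening from 0.0 (shut) to 1.0 (fully open); "grip_force": force on a finger pad.
Only numpy, scipy, OpenCV 4.12 (cv2) and the standard library are available. Lean on these libraries where they do the work, as an engineer would, in place of code of your own. Each camera call takes 0.05 s, during which the arm holds its last target. There are 200 camera calls.

## Working session

There is one attempt and no reset: what is moved stays moved. The work goes in short steps, Python scripts to look and compute and a tool call to move; the robot and the scene stay as the last step left them, time stands still between calls to the robot, and variables do not carry over. Pictures are saved under pics/ and viewed, at most 10 in all, crops included, and the job is handed in when it is done.

Besides the shell and the picture viewer there is one more tool, called after ">>>" as name(argument=value, ...) on one line, values as JSON. step_arm: Moves the arm, as the interface text tells. Its arguments: {"type":"object","properties":{"series":{"type":"array"},"gripper":{"type":"number"},"newtons":{"type":"number"}},"required":["series"]}

```bash
mkdir -p pics && cat > h.py <<'E'
import numpy as np, cv2
from scipy.spatial.transform import Rotation as R
from workcell import monitor, viewer, job
def ray(p,uv,T=None):
    T=p["T"] if T is None else T
    K=np.array(p["intrinsics"]); d=np.linalg.inv(K)@[uv[0],uv[1],1]
    d=np.array([d[0],-d[1],-d[2]]); T=np.array(T)
    return T[:3,3],T[:3,:3]@d
def onz(p,uv,z,T=None):
    o,d=ray(p,uv,T); return o+d*(z-o[2])/d[2]
def proj(p,X,T=None):
    T=np.array(p["T"] if T is None else T); c=np.linalg.inv(T)@[*X,1]
    K=np.array(p["intrinsics"]); q=K@[c[0],-c[1],-c[2]]; return q[:2]/q[2]
def wristT(p,s):
    T=np.eye(4);T[:3,:3]=R.from_rotvec(s["tcp_rot"]).as_matrix();T[:3,3]=s["tool_pos"]
    return T@np.array(p["hand_eye"])
def save(p,n): cv2.imwrite(f"pics/{n}.png",p["image"][:,:,::-1])
E
python3 - <<'E'
from h import *
np.set_printoptions(precision=4,suppress=True)
s=monitor.read_state();print(s["time"],s["tool_pos"],R.from_rotvec(s["tcp_rot"]).as_matrix(),s["width"])
ims=[]
for c in("top","side"):
    p=viewer.read_camera(c);ims.append(p["image"]);print(c,p.keys(),p["T"],p["intrinsics"])
    for l,z in(("pot_small",.044),("pot_large",0),("saucer_small",0),("saucer_large",0)):
        for r in viewer.spot_point(p,l)[:2]: print(l,r, onz(p,r["point"],z))
        for r in viewer.boxes_of(p,l)[:2]: print("  box",r)
im=np.hstack(ims);cv2.imwrite("pics/a.png",ims[0][:,:,::-1]);cv2.imwrite("pics/b.png",ims[1][:,:,::-1])
E
```

```text
0.0 [ 0.273  -0.6165  0.2299] [[ 0.9144  0.4049 -0.0009]
 [ 0.4049 -0.9144  0.0021]
 [ 0.0001 -0.0023 -1.    ]] 1.0028546654197037
top dict_keys(['image', 'intrinsics', 'T', 'shot']) [[ 0.0289  0.9936 -0.1088  0.4068]
 [-0.9993  0.0261 -0.0277 -0.2237]
 [-0.0247  0.1095  0.9937  0.8958]
 [ 0.      0.      0.      1.    ]] [[416.3276   0.     317.5576]
 [  0.     416.3276 201.5517]
 [  0.       0.       1.    ]]
pot_small {'point': [245.6, 215.4], 'score': 0.88} [ 0.4674 -0.0525  0.044 ]
  box {'extent': [243.4, 214.3, 27.9, 29.3], 'score': 0.85}
pot_large {'point': [252.4, 212.4], 'score': 0.76} [ 0.4775 -0.0582  0.    ]
  box {'extent': [247.6, 213.4, 27.3, 29.9], 'score': 0.71}
  box {'extent': [244.3, 213.8, 28.4, 27.3], 'score': 0.18}
saucer_small {'point': [404.3, 222.0], 'score': 0.97} [ 0.4656 -0.3859  0.    ]
  box {'extent': [405.9, 220.0, 36.9, 29.6], 'score': 0.61}
saucer_large {'point': [321.7, 193.1], 'score': 0.86} [ 0.5235 -0.2072  0.    ]
  box {'extent': [322.9, 196.4, 39.5, 41.0], 'score': 0.89}
side dict_keys(['image', 'intrinsics', 'T', 'shot']) [[-0.997   0.0651 -0.0419  0.4663]
 [-0.0766 -0.7546  0.6516  0.353 ]
 [ 0.0108  0.6529  0.7574  0.7043]
 [ 0.      0.      0.      1.    ]] [[511.3472   0.     313.0396]
 [  0.     511.3472 192.0185]
 [  0.       0.       1.    ]]
pot_small {'point': [324.5, 272.9], 'score': 0.75} [ 0.4734 -0.0568  0.044 ]
  box {'extent': [328.9, 257.6, 42.4, 44.3], 'score': 0.69}
pot_large {'point': [327.0, 287.5], 'score': 0.8} [ 0.4683 -0.0579  0.    ]
  box {'extent': [328.4, 281.4, 42.5, 40.4], 'score': 0.77}
saucer_small {'point': [339.6, 143.7], 'score': 0.58} [ 0.4625 -0.3836  0.    ]
  box {'extent': [339.6, 144.3, 37.1, 30.8], 'score': 0.78}
  box {'extent': [303.9, 207.4, 53.1, 45.7], 'score': 0.88}
```

View pics/a.png

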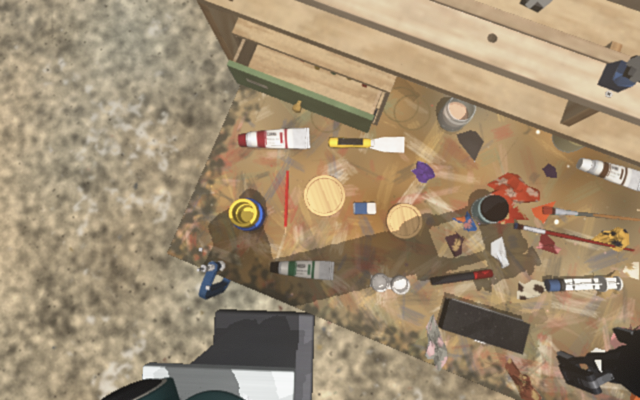

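View pics/b.png

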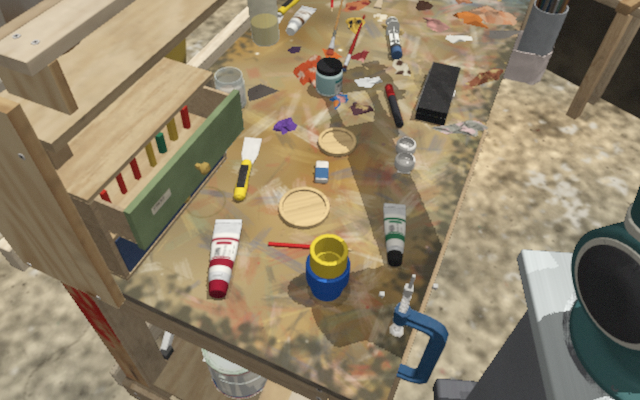

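The top view shows the nested pots at px (245,214), the large saucer at (324,195) and the small one at (404,221). The networks agree with this, and both views put the pots at about (0.47,-0.056). I'll move towards them and stop halfway to look at the saucers.

>>> step_arm(series=[0.041, -0.043, -0.02, 0, 0.082, -0.087, -0.04, 0, 0.123, -0.13, -0.05, 0, 0.164, -0.173, -0.05, 0, 0.204, -0.217, -0.05, 0, 0.204, -0.217, -0.05, 0, 0.204, -0.217, -0.05, 0], gripper=1, newtons=40)

```text
time: 1.78
tool_pos: [0.3721, -0.3364, 0.2817]
tcp_rot: [3.072, 0.651, 0.0]
wrist_force: [-0.3, -0.3, 0.0]
width: 1.001
grip_force: 0.0
```

```bash
cat > w.py <<'E'
from h import *
import sys
np.set_printoptions(precision=4,suppress=True)
s=monitor.read_state();p=viewer.read_camera("wrist");T=wristT(p,s)
M=R.from_rotvec(s["tcp_rot"]).as_matrix()
print(s["time"],s["tool_pos"],M[:,0],s["width"],s["grip_force"],s["wrist_force"],"cam",T[:3,3],-T[:3,2])
# args: name, label:z_origin:z_boxplane
for a in sys.argv[2:]:
    l,z,zb=a.split(":")
    for r in viewer.spot_point(p,l)[:2]:
        X=onz(p,r["point"],float(z),T);print(l,r,X,"tool",M.T@(X-s["tool_pos"]))
    for r in viewer.boxes_of(p,l)[:2]: print("  box",r,onz(p,r["extent"][:2],float(zb),T))
save(p,sys.argv[1])
E
python3 w.py w1 saucer_small:0:0.006 saucer_large:0:0.006 pot_small:.044:.106
```

```text
1.775 [ 0.3721 -0.3364  0.2817] [ 0.9139  0.4058 -0.0002] 1.0009417853429765 0.0 [-0.3442 -0.3297  0.0397] cam [ 0.447  -0.3029  0.4238] [-0.2867 -0.1288 -0.9493]
saucer_small {'point': [396.4, 90.3], 'score': 0.74} [ 0.4714 -0.3832  0.    ] tool [0.0719 0.0827 0.2818]
  box {'extent': [398.3, 90.6, 67.8, 71.8], 'score': 0.63} [ 0.4717 -0.3842  0.006 ]
  box {'extent': [274.1, 12.5, 72.4, 25.0], 'score': 0.9} [ 0.4889 -0.2239  0.006 ]
```

View pics/w1.png

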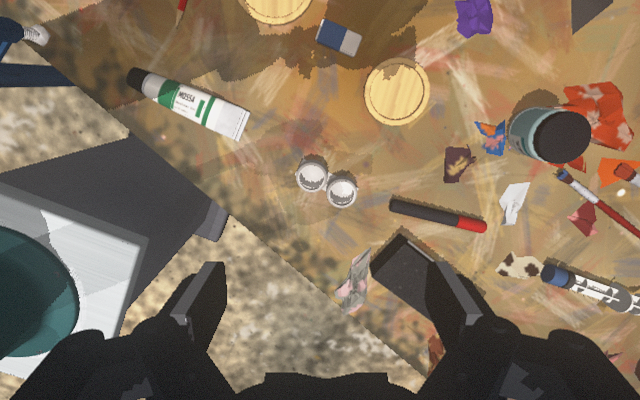

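The wrist view shows the small saucer at px (397,91), clear of its neighbours, which places it at about (0.470,-0.384). The large saucer is cut off at the top edge, near (275,10). Next I'll look at the pots from close by.

>>> step_arm(series=[0.026, -0.045, 0, 0, 0.052, -0.089, 0, 0, 0.078, -0.134, 0, 0, 0.104, -0.178, 0, 0, 0.129, -0.223, 0, 0, 0.129, -0.223, 0, 0, 0.129, -0.223, 0, 0])

```text
time: 3.0
tool_pos: [0.3997, -0.0806, 0.2813]
tcp_rot: [3.073, 0.651, -0.0]
wrist_force: [0.6, -0.4, -0.6]
width: 0.999
grip_force: 0.0
```

```bash
python3 w.py w2 pot_small:.044:.106 pot_large:0:0.07 saucer_large:0:0.006
```

```text
3.0 [ 0.3997 -0.0806  0.2813] [ 0.9142  0.4053 -0.0003] 0.9987395351232533 0.0 [ 0.6351 -0.4019 -0.6247] cam [ 0.4746 -0.0471  0.4235] [-0.287  -0.1282 -0.9493]
pot_small {'point': [331.9, 88.6], 'score': 0.91} [ 0.4706 -0.0563  0.044 ] tool [0.0747 0.0064 0.2373]
  box {'extent': [333.1, 87.9, 63.5, 69.3], 'score': 0.75} [ 0.4719 -0.0565  0.07  ]
saucer_large {'point': [471.0, 101.8], 'score': 0.63} [ 0.5231 -0.2138  0.    ] tool [0.0589 0.1716 0.2815]
  box {'extent': [470.4, 102.3, 79.9, 80.2], 'score': 0.66} [ 0.5216 -0.2111  0.006 ]
```

View pics/w2.png

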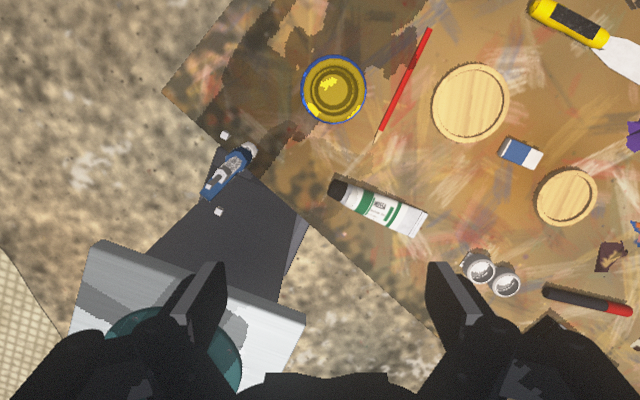

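The wrist view shows the nest at px (332,89) almost directly below the camera, which gives (0.471,-0.056). That agrees with the top and side views. The large saucer is at (471,102), about (0.523,-0.211). I'll move over the nest and descend.

>>> step_arm(series=[0.04, 0.0035, 0.02, 0, 0.075, 0.0065, 0.06, 0, 0.075, 0.0065, 0.11, 0, 0.075, 0.0065, 0.15, 0, 0.075, 0.0065, 0.185, 0, 0.075, 0.0065, 0.203, 0, 0.075, 0.0065, 0.203, 0])

```text
time: 4.22
tool_pos: [0.4691, -0.0558, 0.0765]
tcp_rot: [-3.072, -0.648, 0.006]
wrist_force: [0.5, 0.6, 0.2]
width: 0.998
grip_force: 0.0
```

>>> step_arm(series=[0, 0, 0, 0, 0, 0, 0, 0, 0, 0, 0, 0, 0, 0, 0, 0, 0, 0, 0, 0, 0, 0, 0, 0], gripper=0.5, newtons=30)

```text
time: 4.97
tool_pos: [0.4724, -0.056, 0.08]
tcp_rot: [3.072, 0.65, 0.005]
wrist_force: [0.1, 0.1, 6.5]
width: 0.638
grip_force: 32.1
```

The opening is about 54 mm, so the collar is held. I'll lift slowly.

>>> step_arm(series=[0, 0, -0.005, 0, 0, 0, -0.012, 0, 0, 0, -0.022, 0, 0, 0, -0.034, 0, 0, 0, -0.05, 0, 0, 0, -0.07, 0, 0, 0, -0.07, 0])

```text
time: 5.85
tool_pos: [0.4728, -0.056, 0.1509]
tcp_rot: [3.072, 0.65, 0.007]
wrist_force: [-0.5, -0.2, -1.4]
width: 0.64
grip_force: 31.9
```

```bash
python3 - <<'E'
from h import *
s=monitor.read_state();p=viewer.read_camera("side");print(s["width"],s["grip_force"],s["wrist_force"])
for l,z in(("pot_small",.12),("pot_large",0)):
    for r in viewer.spot_point(p,l)[:2]: print(l,r,onz(p,r["point"],z))
im=cv2.resize(p["image"][100:360,180:480],None,fx=2,fy=2)
cv2.imwrite("pics/s2.png",im[:,:,::-1])
E
```

```text
0.639531446305398 31.8917200807482 [-0.48453943 -0.15611098 -1.4177934 ]
pot_large {'point': [325.2, 288.9], 'score': 0.58} [ 0.47097536 -0.05519873  0.        ]
```

View pics/s2.png

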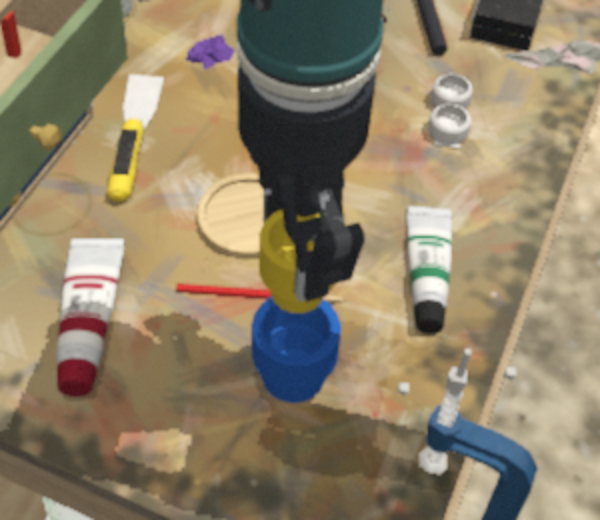

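The yellow pot is out and the blue one still stands at crop px (296,345), unmoved. I'll carry the yellow pot to just short of the small saucer and measure the saucer from close by.

>>> step_arm(series=[-0.02, 0.03, -0.01, 0, -0.052, 0.08, -0.01, 0, -0.084, 0.128, -0.01, 0, -0.116, 0.176, -0.01, 0, -0.148, 0.224, -0.01, 0, -0.178, 0.27, -0.01, 0, -0.1965, 0.298, -0.01, 0, -0.1965, 0.298, -0.01, 0])

```text
time: 7.0
tool_pos: [0.4106, -0.4096, 0.1569]
tcp_rot: [-3.073, -0.645, 0.002]
wrist_force: [-0.1, 1.1, -1.3]
width: 0.64
grip_force: 32.1
```

>>> step_arm(series=[0, 0, 0, 0, 0, 0, 0, 0])

```text
time: 7.25
tool_pos: [0.4118, -0.4063, 0.1577]
tcp_rot: [-3.072, -0.652, 0.001]
wrist_force: [-0.6, 0.6, -1.0]
width: 0.64
grip_force: 32.1
```

```bash
python3 w.py w3 saucer_small:0:0.006 pot_small:.12:.18
```

```text
7.25 [ 0.4118 -0.4063  0.1577] [ 0.9139  0.4059 -0.0002] 0.6398197171425063 32.09276961162686 [-0.6169  0.5814 -1.0431] cam [ 0.4868 -0.3731  0.2999] [-0.2877 -0.1265 -0.9493]
saucer_small {'point': [328.2, 105.8], 'score': 0.66} [ 0.4695 -0.3826  0.    ] tool [0.0624 0.002  0.1577]
  box {'extent': [329.2, 104.2, 94.8, 95.5], 'score': 0.7} [ 0.4714 -0.3826  0.006 ]
pot_small {'point': [323.9, 237.6], 'score': 0.84} [ 0.409  -0.4062  0.12  ] tool [-0.0025 -0.0012  0.0377]
  box {'extent': [327.5, 284.4, 135.8, 150.9], 'score': 0.96} [ 0.4168 -0.4047  0.18  ]
  box {'extent': [148.4, 6.8, 65.1, 10.8], 'score': 0.67} [ 0.4845 -0.314   0.18  ]
```

View pics/w3.png

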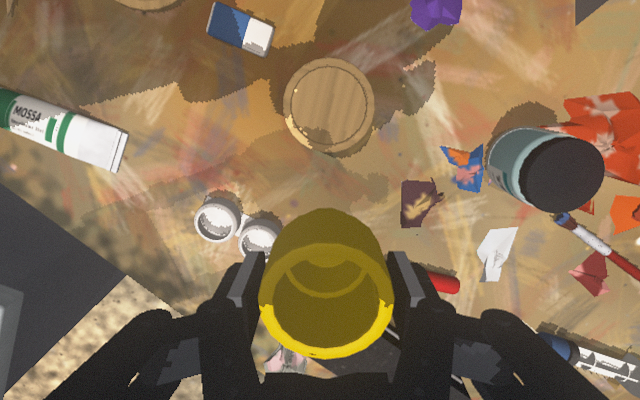

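The saucer at px (329,105) is clear. The pot is held upright, with its foot at about (-0.002,-0.001) in the tool frame, as expected. I'll move over the saucer and lower.

>>> step_arm(series=[0.033, 0.0015, 0.01, 0, 0.0655, 0.003, 0.03, 0, 0.0655, 0.003, 0.06, 0, 0.0655, 0.003, 0.085, 0, 0.0655, 0.003, 0.1, 0, 0.0655, 0.003, 0.109, 0, 0.0655, 0.003, 0.113, 0, 0.0655, 0.003, 0.113, 0])

```text
time: 8.5
tool_pos: [0.4732, -0.3843, 0.0458]
tcp_rot: [3.073, 0.65, 0.001]
wrist_force: [-0.1, -0.2, -0.5]
width: 0.636
grip_force: 32.1
```

>>> step_arm(series=[0, 0, 0, 0])

```text
time: 8.62
tool_pos: [0.4734, -0.3845, 0.0462]
tcp_rot: [3.072, 0.65, 0.002]
wrist_force: [0.7, 0.3, -0.9]
width: 0.637
grip_force: 32.1
```

>>> step_arm(series=[0, 0, 0.001, 0, 0, 0, 0.002, 0, 0, 0, 0.003, 0, 0, 0, 0.003, 0])

```text
time: 9.12
tool_pos: [0.4728, -0.3838, 0.0421]
tcp_rot: [-3.073, -0.65, 0.0]
wrist_force: [-0.7, 0.9, -0.8]
width: 0.638
grip_force: 32.1
```

>>> step_arm(series=[0, 0, 0.0005, 0, 0, 0, 0.001, 0, 0, 0, 0.001, 0])

```text
time: 9.5
tool_pos: [0.4729, -0.3839, 0.0412]
tcp_rot: [-3.074, -0.65, 0.0]
wrist_force: [0.0, -0.4, -0.3]
width: 0.64
grip_force: 32.1
```

>>> step_arm(series=[0, 0, 0.0005, 0, 0, 0, 0.001, 0, 0, 0, 0.001, 0])

```text
time: 9.88
tool_pos: [0.4729, -0.384, 0.041]
tcp_rot: [3.074, 0.65, -0.0]
wrist_force: [-2.3, 1.6, 4.7]
width: 0.636
grip_force: 32.6
```

The foot has made contact. I'll release and back off straight up.

>>> step_arm(series=[0, 0, 0, 0, 0, 0, 0, 0, 0, 0, 0, 0, 0, 0, 0, 0], gripper=1)

```text
time: 10.38
tool_pos: [0.4729, -0.3839, 0.0401]
tcp_rot: [-3.073, -0.65, 0.0]
wrist_force: [-0.3, 0.1, -0.5]
width: 1.002
grip_force: 0.0
```

>>> step_arm(series=[0, 0, -0.015, 0, 0, 0, -0.045, 0, 0, 0, -0.09, 0, -0.02, -0.02, -0.135, 0, -0.05, -0.05, -0.17, 0, -0.08, -0.09, -0.19, 0, -0.08, -0.09, -0.19, 0])

```text
time: 11.25
tool_pos: [0.3623, -0.3338, 0.2338]
tcp_rot: [3.069, 0.647, 0.004]
wrist_force: [0.4, 0.7, -0.1]
width: 1.001
grip_force: 0.0
```

```bash
python3 w.py w4 saucer_small:0:0.006 pot_small:.005:.067 saucer_large:0:.006; python3 - <<'E'
from h import *
p=viewer.read_camera("top")
for l,z in(("pot_small",.005),("pot_large",0),("saucer_large",0)):
    for r in viewer.spot_point(p,l)[:2]: print(l,r,onz(p,r["point"],z))
E
```

```text
11.25 [ 0.3623 -0.3338  0.2338] [0.9148 0.4039 0.0018] 1.0010818298394808 0.0 [ 0.3524  0.6746 -0.0914] cam [ 0.4367 -0.3     0.3762] [-0.2838 -0.1307 -0.9499]
  box {'extent': [403.6, 84.3, 57.9, 83.4], 'score': 0.69} [ 0.4674 -0.3752  0.006 ]
pot_small {'point': [413.4, 84.2], 'score': 0.56} [ 0.4716 -0.3846  0.005 ] tool [0.0791 0.0894 0.2294]
  box {'extent': [426.3, 84.4, 71.2, 61.4], 'score': 0.95} [ 0.47   -0.3806  0.067 ]
  box {'extent': [275.1, 4.7, 50.3, 9.3], 'score': 0.65} [ 0.4819 -0.2296  0.006 ]
pot_small {'point': [403.5, 221.1], 'score': 0.83} [ 0.46716998 -0.38326967  0.005     ]
pot_small {'point': [254.6, 215.6], 'score': 0.75} [ 0.47028547 -0.06419576  0.005     ]
pot_large {'point': [251.1, 216.2], 'score': 0.75} [ 0.46913477 -0.05575197  0.        ]
saucer_large {'point': [322.5, 195.7], 'score': 0.82} [ 0.5178517 -0.2090923  0.       ]
```

View pics/w4.png

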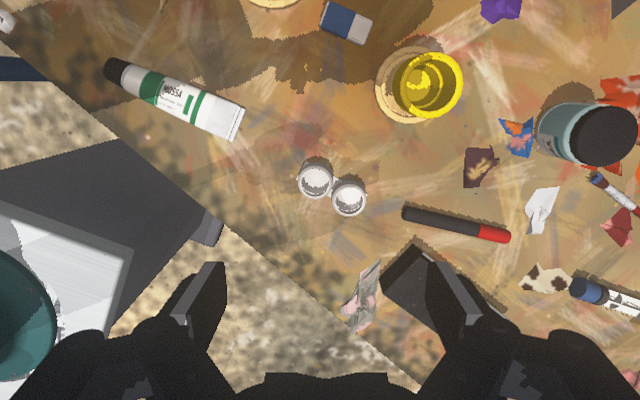

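The yellow pot stands upright on the small saucer at px (425,85), within a few mm of its centre. I'll go back for the blue pot.

>>> step_arm(series=[0.028, -0.044, 0, 0, 0.056, -0.088, 0, 0, 0.084, -0.132, 0, 0, 0.112, -0.176, 0, 0, 0.138, -0.217, 0, 0, 0.138, -0.217, 0, 0, 0.138, -0.217, 0, 0])

```text
time: 12.68
tool_pos: [0.4018, -0.0799, 0.2302]
tcp_rot: [3.073, 0.652, -0.001]
wrist_force: [-0.3, 0.1, -0.6]
width: 0.999
grip_force: 0.0
```

```bash
python3 w.py w5 pot_large:0:0.07 saucer_large:0:0.006
```

```text
12.675 [ 0.4018 -0.0799  0.2302] [ 0.9139  0.406  -0.0005] 0.9985589775202031 0.0 [-0.2519  0.1475 -0.5806] cam [ 0.4767 -0.0464  0.3724] [-0.2872 -0.1282 -0.9493]
pot_large {'point': [334.5, 88.9], 'score': 0.69} [ 0.4734 -0.058   0.    ] tool [0.0745 0.009  0.2302]
  box {'extent': [336.1, 91.2, 73.1, 80.9], 'score': 0.86} [ 0.4729 -0.0578  0.07  ]
saucer_large {'point': [485.1, 108.9], 'score': 0.94} [ 0.5191 -0.2101  0.    ] tool [0.0545 0.1666 0.2303]
  box {'extent': [488.5, 109.0, 88.5, 88.9], 'score': 0.78} [ 0.5198 -0.2107  0.006 ]
```

>>> step_arm(series=[0.035, 0.004, 0.01, 0, 0.073, 0.008, 0.04, 0, 0.073, 0.008, 0.09, 0, 0.073, 0.008, 0.135, 0, 0.073, 0.008, 0.17, 0, 0.073, 0.008, 0.19, 0, 0.073, 0.008, 0.194, 0, 0.073, 0.008, 0.194, 0])

```text
time: 13.92
tool_pos: [0.472, -0.0581, 0.0366]
tcp_rot: [3.074, 0.648, 0.0]
wrist_force: [0.8, 0.5, -0.4]
width: 0.996
grip_force: 0.0
```

>>> step_arm(series=[0, 0, 0, 0, 0, 0, 0, 0, 0, 0, 0, 0, 0, 0, 0, 0, 0, 0, 0, 0], gripper=0.6, newtons=40)

```text
time: 14.55
tool_pos: [0.4731, -0.0577, 0.0379]
tcp_rot: [3.073, 0.65, 0.004]
wrist_force: [-0.5, 0.1, 6.9]
width: 0.745
grip_force: 45.3
```

>>> step_arm(series=[0, 0, -0.005, 0, 0, 0, -0.02, 0, 0, 0, -0.05, 0, 0, 0, -0.085, 0, -0.025, 0.045, -0.105, 0, -0.055, 0.1, -0.11, 0, -0.085, 0.15, -0.11, 0, -0.085, 0.158, -0.11, 0])

```text
time: 15.55
tool_pos: [0.4573, -0.2398, 0.1473]
tcp_rot: [3.073, 0.643, 0.001]
wrist_force: [0.2, 0.4, -1.7]
width: 0.747
grip_force: 45.5
```

>>> step_arm(series=[0, 0, 0, 0, 0, 0, 0, 0])

```text
time: 15.8
tool_pos: [0.4577, -0.2349, 0.146]
tcp_rot: [-3.072, -0.652, 0.001]
wrist_force: [0.1, 1.0, -3.2]
width: 0.746
grip_force: 45.5
```

```bash
python3 w.py w6 saucer_large:0:0.006 pot_large:.11:.18
```

```text
15.8 [ 0.4577 -0.2349  0.146 ] [ 0.9139  0.4059 -0.0004] 0.7462914415908463 45.531140866114974 [ 0.1018  1.0022 -3.2037] cam [ 0.5327 -0.2017  0.2882] [-0.2878 -0.1267 -0.9493]
saucer_large {'point': [333.2, 101.9], 'score': 0.85} [ 0.5205 -0.2133  0.    ] tool [0.0662 0.0059 0.146 ]
  box {'extent': [332.8, 99.2, 115.3, 120.5], 'score': 0.75} [ 0.5225 -0.2119  0.006 ]
pot_large {'point': [330.1, 234.5], 'score': 0.96} [ 0.4587 -0.237   0.11  ] tool [0.0002 0.0023 0.036 ]
  box {'extent': [326.4, 284.9, 166.1, 183.9], 'score': 0.58} [ 0.4692 -0.23    0.18  ]
```

View pics/w6.png

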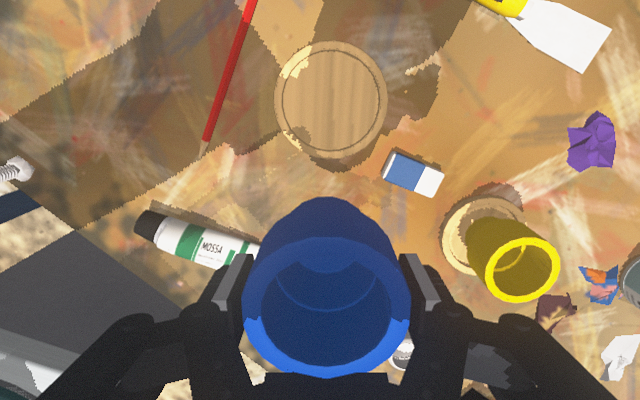

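The saucer is at px (333,100). The blue pot is held upright, and the yellow pot still stands at (500,250). I'll move over the saucer and lower.

>>> step_arm(series=[0.033, 0.002, 0.005, 0, 0.067, 0.004, 0.025, 0, 0.067, 0.004, 0.05, 0, 0.067, 0.004, 0.075, 0, 0.067, 0.004, 0.09, 0, 0.067, 0.004, 0.097, 0, 0.067, 0.004, 0.099, 0, 0.067, 0.004, 0.099, 0])

```text
time: 17.05
tool_pos: [0.5214, -0.2133, 0.0481]
tcp_rot: [3.073, 0.65, 0.002]
wrist_force: [0.5, 0.3, -2.9]
width: 0.749
grip_force: 45.5
```

>>> step_arm(series=[0, 0, 0.0005, 0, 0, 0, 0.001, 0, 0, 0, 0.001, 0])

```text
time: 17.42
tool_pos: [0.5209, -0.213, 0.0465]
tcp_rot: [3.073, 0.65, 0.0]
wrist_force: [0.2, 0.5, -3.8]
width: 0.751
grip_force: 45.5
```

>>> step_arm(series=[0, 0, 0.001, 0, 0, 0, 0.002, 0, 0, 0, 0.0025, 0, 0, 0, 0.0025, 0])

```text
time: 17.92
tool_pos: [0.5207, -0.2128, 0.0437]
tcp_rot: [-3.073, -0.65, 0.0]
wrist_force: [-0.1, 0.1, -3.3]
width: 0.743
grip_force: 45.5
```

>>> step_arm(series=[0, 0, 0.0005, 0, 0, 0, 0.001, 0, 0, 0, 0.001, 0])

```text
time: 18.3
tool_pos: [0.5208, -0.2129, 0.043]
tcp_rot: [3.074, 0.65, 0.0]
wrist_force: [-1.7, 1.1, -1.2]
width: 0.742
grip_force: 45.7
```

>>> step_arm(series=[0, 0, 0.0005, 0, 0, 0, 0.0005, 0])

```text
time: 18.55
tool_pos: [0.5208, -0.2129, 0.0429]
tcp_rot: [3.074, 0.65, 0.0]
wrist_force: [-2.4, 0.7, 5.7]
width: 0.749
grip_force: 46.3
```

The foot has made contact, so I'll release and retreat.

>>> step_arm(series=[0, 0, 0, 0, 0, 0, 0, 0, 0, 0, 0, 0, 0, 0, 0, 0], gripper=1)

```text
time: 19.05
tool_pos: [0.5208, -0.2129, 0.0422]
tcp_rot: [3.074, 0.65, 0.0]
wrist_force: [0.5, 0.8, 0.2]
width: 1.0
grip_force: 0.0
```

>>> step_arm(series=[0, 0, -0.015, 0, 0, 0, -0.045, 0, 0, 0, -0.09, 0, -0.02, 0, -0.14, 0, -0.06, 0, -0.18, 0, -0.09, 0, -0.2, 0, -0.09, 0, -0.2, 0, -0.09, 0, -0.2, 0])

```text
time: 20.05
tool_pos: [0.4387, -0.2491, 0.2424]
tcp_rot: [3.074, 0.649, 0.001]
wrist_force: [0.3, -0.4, -1.2]
width: 1.004
grip_force: 0.0
```

```bash
python3 w.py w7 saucer_large:0:0.006 pot_large:.005:.075 pot_small:.005:.067
```

```text
20.05 [ 0.4387 -0.2491  0.2424] [0.9146 0.4044 0.0008] 1.003577314823507 0.0 [ 0.2689 -0.3539 -1.2237] cam [ 0.5135 -0.2158  0.3846] [-0.2864 -0.1271 -0.9496]
  box {'extent': [320.4, 73.3, 80.3, 93.5], 'score': 0.9} [ 0.5187 -0.2077  0.006 ]
pot_large {'point': [331.0, 75.1], 'score': 0.74} [ 0.5216 -0.2184  0.005 ] tool [0.088  0.0054 0.2375]
  box {'extent': [328.4, 72.0, 75.4, 83.6], 'score': 0.96} [ 0.5214 -0.2149  0.075 ]
pot_small {'point': [443.7, 179.6], 'score': 0.92} [ 0.4709 -0.3814  0.005 ] tool [-0.0242  0.134   0.2374]
```

View pics/w7.png

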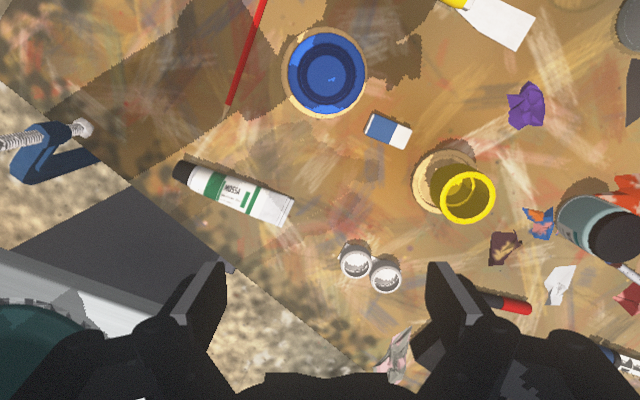

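The blue pot stands on the large saucer at px (327,73), with the lip showing evenly around it. The yellow pot stands on its own saucer near (455,188), and the gripper touches nothing.

```bash
python3 -c "
from workcell import job;print(job.finish_job())"
```

```text
the job is handed in; nothing more can be done
None
```

I separated the pots, set each one upright on the saucer of its own size and released it, then handed the job in at about 20 s; the hand-in returned no verdict, but the last pictures show each pot within a few mm of its saucer's centre.

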